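Bring a pipette over the tared beaker for a weighing check

TASK

Get the pipette check ready: gently stand the small glass beaker of water, kept upright, in the middle of the balance's pan inside the low glass draft shield, let go of it, and then press the tare key on the balance's front fully down. After that lift the pipette up out of its stand, carry it over the bottles and the shield, and finish while holding it, upright and still, with the end of its tip centred over the beaker about one centimetre above the rim; do not let go of it. The pipette must not touch the beaker or the balance at any time, and leave the bottles and the timer where they are.

Things in the scene. Friction and masses are not known exactly. Their poses are not given: they have to be found in the camera images.
- balance: Light grey balance, fixed; yaw varies. Origin on the worktop under the pan's centre; its console (display, tare key) is at its own -x. Casing x -135 to +83 mm, y +-85 mm, flat top at z = 42 mm. On it a square draft shield of clear 3 mm glass panes, outside 150 x 150 mm, centred on the pan, open above, rim at z = 95 mm. Wall cabinets hang behind it, from about 0.54 m up.
- pan_top (a point): Centre of the top face of the round steel pan, 64 mm in diameter, 54 mm above the worktop when empty. The pan is sprung: it gives 1 mm for every 1.5 N pressed on it and meets its overload stop after 6 mm (9 N); it must not be driven that far.
- tare_top (a point): Centre of the top of the tare key, the only key: a white rounded bar 20 mm (x) by 34 mm (y) at x = -100, y = -52 mm of the balance, top 50 mm above the worktop; its axis is 25 mm in front of the shield. Pressed straight down it moves from about 1 N, travels 4 mm to its stop (about 4.5 N) and springs back.
- tare_key (a joint): Travel of the tare key in m: 0 released, 0.004 fully down.
- beaker: Small clear beaker with a little water in it (rigid, nothing spills), about 45 g, outside diameter 44 mm at the rim and 39 mm at the foot, 57 mm tall. Origin at the centre of its underside, z up. Starts standing on the worktop, left or right of the balance.
- beaker_rim (a point): Centre of the beaker's mouth, at the height of its rim, 57 mm above its origin.
- pipette: Hand pipette, 191 mm tall, about 90 g, upright in its stand. Origin at the very end of its tip, z up its axis. Ivory tip and grey shaft (up to 15 mm thick) from z = 0 to 88 mm; white handle 28 mm (x) by 24 mm (y) from 88 to 172 mm; finger hook out to x = +37 mm at z = 154 to 169 mm; plunger button up to 191 mm. Grip the handle's flat sides, closing along its own y.
- pipette_grip (a point): Point on the pipette's axis at the height to grip, 142 mm above the end of the tip.
- bench_stand: White stand, fixed, on the other side of the balance from the beaker; yaw varies. Origin on the worktop under the pipette's axis. Base 116 x 92 x 8 mm, column at +x, pocket with floor at z = 102 mm and walls to 114 mm: the handle's lower end sits in it with 1.5 mm play, shaft and tip hang through, tip end 14 mm above the worktop. The pipette comes out straight up, clear after a lift of 102 mm.
- bottle_a: Bystander: screw-cap bottle, 56 mm across, 104 mm tall, upright, between the balance and the thing to its left or right. Origin at the centre of its underside.
- bottle_b: Bystander: screw-cap bottle, 57 mm across, 104 mm tall, upright, on the other side of the balance. Origin at the centre of its underside.
- timer: Bystander: small flat white electronic timer, 64 x 64 x 18 mm, left of the balance near its back. Origin at the centre of its underside.
- pan (a joint): How far the balance's pan is pressed down, in m: 0 empty, about 0.0003 under the beaker, 0.006 at the overload stop.
There are look-alikes about, which are no part of the job. What is shaped like the beaker but blue is not meant.

How it is judged:
By the outcome, as a careful person would: the job done as asked, in the order asked, and still so for the second after the job is handed in, while the arm keeps its last pose, push and grip.
It also fails if it takes over 67 s, if anything falls off the work surface, if the arm or the gripper's body presses on something with over 40 N, if the wrist force passes 120 N, or if a joint passes its speed limit or range.

ROBOT

A 7-joint arm with a two-finger parallel gripper is mounted at the origin on a cart in front of the work surface, level with it; the furniture and walls round the work are solid. World frame = base frame: x ahead of the robot, y to its left, z up, the work surface at z = 0. Lengths are in m, angles in rad, forces in N, time in s.
With the tool pointing down it reaches from about 0.4 to 0.85 m from the base axis. Payload 10.4 kg.
Tool frame: the origin (TCP) lies at the very end of the fingers, on their centre line; the grasp point (between the pads) lies 19 mm behind it; z points along the fingers, y is the line along which they close (so a half turn about z gives the same grasp; the last joint's range is limited). The gripper opens to 85 mm and grips with 20 to 120 N. Pads are 22 mm wide; open, the fingers measure 114 mm over their backs; the gripper's body (76 mm by 85 mm) begins 54 mm behind the grasp point. The pads swing forward as they close: fully open they stand 13 mm farther back than shut.
Start: joints at [1.169, 0.332, -0.065, 1.46, 0.022, 1.35, -0.088], TCP at [0.231, -0.581, 0.231] pointing down, gripper open.
Joint ranges: [-2.6, 2.6], [-0.5, 2.12], [-1.47, 1.34], [0.16, 2.42], [-1.27, 4.41], [0.06, 2.06], [-2.6, 2.6]. Speed limits (rad/s): [2.22, 2.22, 2.79, 2.79, 3.14, 3.14, 3.14].

INTERFACE

Orientations are given as a unit quaternion [x, y, z, w].
In Python, from workcell import manip, vision, order gives the robot as it stands. The module is installed in compiled form; this text tells all that it offers.
- The arm moves only by the tool move_arm, never from a script. Its argument "motion" is a list of rows, each a list of 3 entries, a list of its own where there are three numbers: the shift along the tool's x, y, z scaled (see below), then the turn, a rotation vector about the tool's x, y, z scaled (see below), then the opening, from -1 (shut) to 1 (fully open). In form: [[[dx, dy, dz], [wx, wy, wz], hand], ...]. A call has 1 to 12 rows; each row shifts and turns the commanded pose from where the row before left it, along the tool's axes as they then stand; what a row does not reach is not made up. The controller multiplies each number of a shift by 0.75 m and each number of a turn by pi/4 rad. A row lasts 1/10 s, in which the tool goes at most 50 mm and 8.59 degrees, less where a joint would pass 70% of its speed; a pose out of reach is approached as far as the arm can. A call with a number of a shift or a turn outside -1 to 1 is refused whole. A call with a gripper value outside its range is refused whole. The fingers move at their own pace and stop on an object; "newtons" is the grip in N (left out, the last holds). Time passes only in rows, so rows that do not move let the fingers close. It gives the time, the measured TCP pose, the force, the opening and the grip force at its end, in the units of the state.
- manip.get_obs(): the state, without advancing time (a new reading comes with each control period).
- vision.camera(name): name is "scene" or "top" or "wrist"; returns a dict with "pixels" (384x512x3 uint8, red, green, blue), "fx", "fy", "cx", "cy" (pixels), "k1" (the pictures are not rectified: a ray, as slopes to the right and down, at radius r is drawn at 1 + k1 r^2 times it, then the intrinsics apply), "R" (3x3) and "t" (3): a world point X has camera coordinates R X + t. Camera axes: x right, y down, z forward; pixel columns grow to the right and rows downward; lengths in m; the calibration is good to about 2 mm. A picture is of the moment at which its call begins. There is no depth.
- order.hand_in(): hands the job in; it is judged then, once.
The state is a dict: "clock": time; "joint_pos": joint angles; "joint_velocities": joint speeds; "tau": joint torques, N m; "position": TCP position; "ee_rot": TCP orientation; "ft_force": force on the tool from outside, world axes, zero at the start; "torque": the same for the moment, N m; "grip_width": opening from 0.0 (shut) to 1.0 (fully open); "grasp_force": force on a finger pad.
Only numpy, scipy, OpenCV 4.12 (cv2) and the standard library are available. Lean on these libraries where they do the work, as an engineer would, in place of code of your own. Each camera call takes 0.05 s, during which the arm holds its last target. There are 200 camera calls.

## Working session

There is one attempt and no reset: what is moved stays moved. The work goes in short steps, Python scripts to look and compute and a tool call to move; the robot and the scene stay as the last step left them, time stands still between calls to the robot, and variables do not carry over. Pictures are saved under pics/ and viewed, at most 10 in all, crops included, and the job is handed in when it is done.

Besides the shell and the picture viewer there is one more tool, called after "Call:" by a JSON object that holds its "op" and its "data". move_arm: Moves the arm, as the interface text tells. Its arguments: {"type":"object","properties":{"motion":{"type":"array"},"newtons":{"type":"number"}},"required":["motion"]}

```bash
mkdir -p pics; cat > h.py <<'E'
import numpy as np, cv2
from workcell import manip, vision, order
def shot(n):
    c=vision.camera(n); return c
def save(c,f,crop=None,s=1):
    im=c["pixels"][:,:,::-1]
    if crop: a,b,d,e=crop; im=im[b:e,a:d]
    cv2.imwrite(f,cv2.resize(im,None,fx=s,fy=s,interpolation=cv2.INTER_CUBIC))
def proj(c,X):
    p=np.atleast_2d(X)@np.array(c["R"]).T+np.array(c["t"]); q=p[:,:2]/p[:,2:]
    q=q*(1+c["k1"]*(q**2).sum(1,keepdims=True)); return q*[c["fx"],c["fy"]]+[c["cx"],c["cy"]]
def ray(c,uv):
    d=(np.array(uv,float)-[c["cx"],c["cy"]])/[c["fx"],c["fy"]]; q=d.copy()
    for _ in range(20): q=d/(1+c["k1"]*(q@q))
    R=np.array(c["R"]); return -R.T@np.array(c["t"]), R.T@np.array([q[0],q[1],1])
def atz(c,uv,z):
    o,d=ray(c,uv); return (o+d*(z-o[2])/d[2])
E
python3 - <<'E'
from h import *
import pickle
C={}
for n in("scene","top","wrist"):
    C[n]=c=shot(n); print(n,c["fx"],c["k1"],np.round(-np.array(c["R"]).T@np.array(c["t"]),3),np.round(c["R"],2).tolist())
pickle.dump(C,open("c0.pkl","wb"))
save(C["scene"],"pics/s0.png",None,1.5);save(C["top"],"pics/t0.png",None,1.5)
print(manip.get_obs())
E
```

```text
scene 348.52486260283416 -0.025330607710298665 [0.085 0.551 0.89 ] [[-0.79, -0.62, -0.01], [-0.45, 0.59, -0.67], [0.42, -0.52, -0.75]]
top 488.66647922398033 -0.06447227743847855 [-0.181  0.28   1.684] [[-0.37, -0.93, -0.01], [-0.84, 0.35, -0.42], [0.39, -0.15, -0.91]]
wrist 337.8308707071756 0.009846420097800825 [ 0.303 -0.552  0.374] [[0.37, -0.93, -0.0], [-0.89, -0.35, 0.3], [-0.28, -0.11, -0.95]]
{'clock': 0.15, 'joint_pos': array([ 1.16940261,  0.33270839, -0.06471166,  1.46070061,  0.02158407,
        1.34992049, -0.08850432]), 'joint_velocities': array([ 0.00062378, -0.00094711,  0.00073904, -0.00427068,  0.00079034,
        0.00123461, -0.00064181]), 'tau': array([ 2.00117807e-03, -6.25828600e+01,  4.98963345e-02, -3.91851997e+01,
        1.62788888e-02,  7.53119850e-03,  4.93007985e-05]), 'position': array([ 0.23103686, -0.58043821,  0.23073299]), 'ee_rot': array([ 9.82116034e-01,  1.88275927e-01, -1.10370645e-04, -5.09380298e-04]), 'ft_force': array([-0.43998417,  0.04889747,  0.93502858]), 'torque': array([-0.03429425, -0.0409503 ,  0.03254717]), 'grasp_force': 0.0, 'grip_width': 1.0027283093913089}
```

View pics/s0.png

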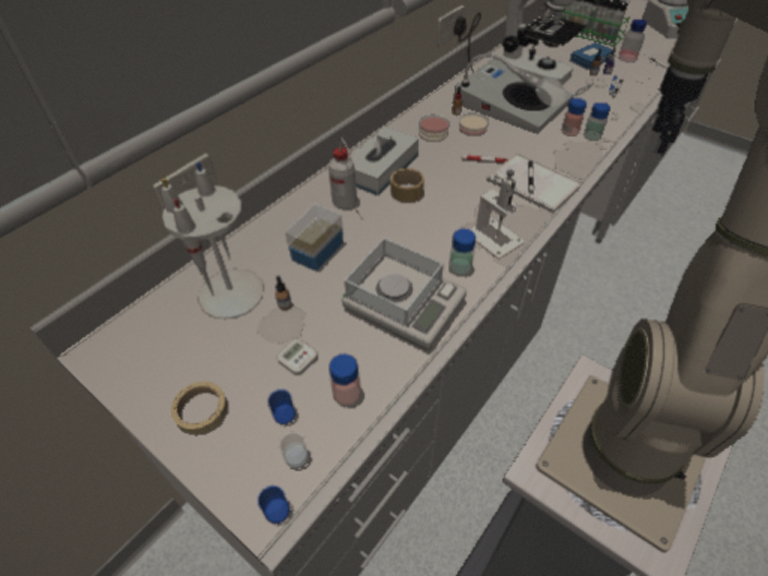

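View pics/t0.png

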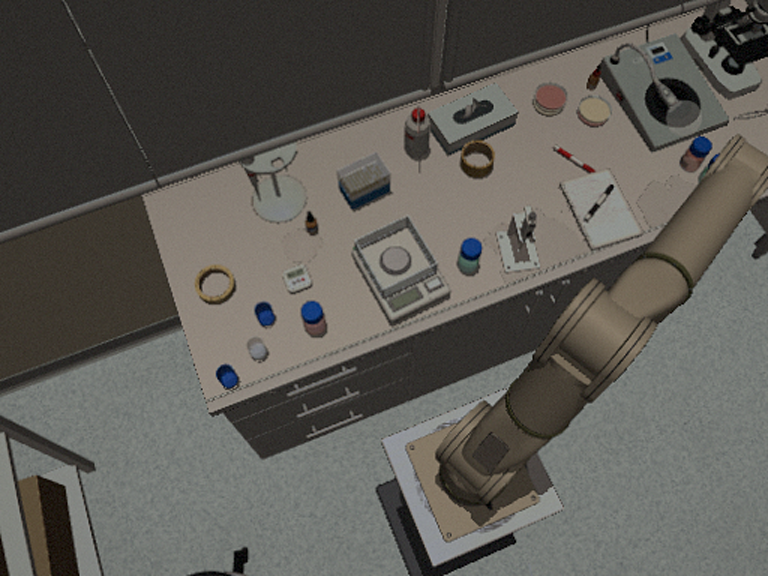

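The clear beaker appears at about (295,450) in the scene view and (257,349) in the top view. The two similar shapes, at scene (283,407) and (273,505), are blue, so they are not the one meant. I'll confirm this in an enlarged mosaic that also shows the balance and stand.

```bash
python3 - <<'E'
from h import *
import pickle
C=pickle.load(open("c0.pkl","rb"))
def cr(n,x,y,w,h): return cv2.resize(C[n]["pixels"][y:y+h,x:x+w,::-1],(400,300),interpolation=cv2.INTER_CUBIC)
# scale 4 each: 100x75
m=np.vstack([np.hstack([cr("scene",150,270,100,75),cr("scene",220,155,100,75)]),np.hstack([cr("top",225,140,80,60),cr("scene",290,105,80,60)])])
cv2.imwrite("pics/m0.png",m)
E
```

```text
(no output)
```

View pics/m0.png

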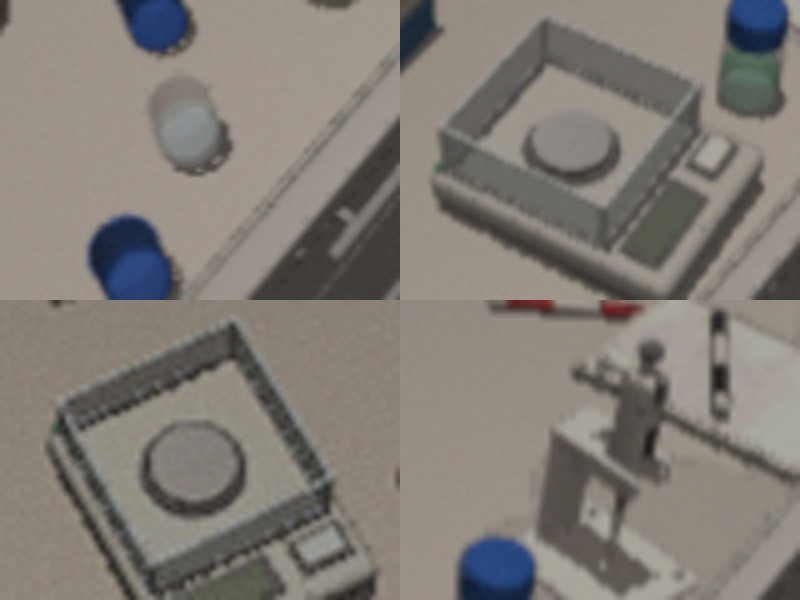

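```bash
python3 - <<'E'
from h import *
import pickle
C=pickle.load(open("c0.pkl","rb"));s,t=C["scene"],C["top"]
A=lambda x,y:(150+x/4,270+y/4)
B=lambda x,y:(220+(x-400)/4,155+y/4)
T=lambda x,y:(225+x/5,140+(y-300)/5)
P=lambda x,y:(290+(x-400)/5,105+(y-300)/5)
pr=lambda n,X:print(n,np.round(X,4))
pr("beaker rim",atz(s,A(180,100),.057));pr("foot",atz(s,A(191,145),0));pr("top view z.03",atz(t,(257/1.5,349/1.5),.03))
pr("pan s",atz(s,B(572,141),.054));pr("pan t",atz(t,T(193,463),.054))
pr("tare s",atz(s,B(713,153),.05));pr("tare t",atz(t,T(322,546),.05))
for a in[(545,22),(698,88),(607,212),(440,130)]:pr("cs",atz(s,B(*a),.095))
for a in[(233,322),(330,480),(155,572),(60,403)]:pr("ct",atz(t,T(*a),.095))
pr("button s",atz(s,P(650,348),.205));pr("hook s",atz(s,P(578,372),.176))
pr("button t",atz(t,(531/1.5,213/1.5),.205))
pr("bottle_b s cap",atz(s,(463/1.5,237/1.5),.104));pr("bottle_b t",atz(t,(471/1.5,244/1.5),.104))
pr("bottle_a s",atz(s,(344/1.5,363/1.5),.104));pr("bottle_a t",atz(t,(312/1.5,308/1.5),.104))
pr("timer",atz(s,(297/1.5,355/1.5),.018))
for a in[(500,273),(539,269)]: pr("stand base front t",atz(t,(a[0]/1.5,a[1]/1.5),.008))
for a in[(522,237),(498,256)]: pr("stand base front s",atz(s,(a[0]/1.5,a[1]/1.5),.008))
E
```

```text
beaker rim [0.4534 0.3512 0.057 ]
foot [0.4506 0.3555 0.    ]
top view z.03 [0.4515 0.3538 0.03  ]
pan s [ 0.5339 -0.0368  0.054 ]
pan t [ 0.5352 -0.0372  0.054 ]
tare s [ 0.4392 -0.0979  0.05  ]
tare t [ 0.4391 -0.0992  0.05  ]
cs [ 0.6091 -0.0984  0.095 ]
cs [ 0.4671 -0.1125  0.095 ]
cs [0.4497 0.0313 0.095 ]
cs [0.5991 0.0448 0.095 ]
ct [ 0.6129 -0.1012  0.095 ]
ct [ 0.4672 -0.115   0.095 ]
ct [0.4485 0.0285 0.095 ]
ct [0.5989 0.0419 0.095 ]
button s [ 0.4539 -0.3427  0.205 ]
hook s [ 0.4946 -0.3281  0.176 ]
button t [ 0.4583 -0.3421  0.205 ]
bottle_b s cap [ 0.4742 -0.2046  0.104 ]
bottle_b t [ 0.4807 -0.2114  0.104 ]
bottle_a s [0.4662 0.1992 0.104 ]
bottle_a t [0.4701 0.2003 0.104 ]
timer [0.5948 0.2041 0.018 ]
stand base front t [ 0.4192 -0.2741  0.008 ]
stand base front t [ 0.3918 -0.3701  0.008 ]
stand base front s [ 0.4073 -0.3845  0.008 ]
stand base front s [ 0.421  -0.2917  0.008 ]
```

```bash
cat >> h.py <<'E'
from scipy.spatial.transform import Rotation as Ro
def Rt(yaw): # tool down, tool x at yaw
    c,s=np.cos(yaw),np.sin(yaw); return Ro.from_matrix([[c,s,0],[s,-c,0],[0,0,-1]])
def plan(wps,step=.045,start=None,dec=4):
    """wps: (pos,yaw,hand[,minrows]). prints rows grouped"""
    if start is None:
        o=manip.get_obs(); p=np.array(o["position"]); R=Ro.from_quat(o["ee_rot"])
    else: p,R=np.array(start[0]),Rt(start[1])
    for w in wps:
        q=np.array(w[0]);T=Rt(w[1]);rv=(R.inv()*T).as_rotvec()
        n=max(int(np.ceil(np.linalg.norm(q-p)/step)),int(np.ceil(np.linalg.norm(rv)/.145)),1,w[3] if len(w)>3 else 1)
        print("to",np.round(q,4),n,"rows")
        for i in range(n):
            d=R.inv().apply((q-p)/(n-i))/.75; rr=(R.inv()*T).as_rotvec()/(n-i)/(np.pi/4)
            d=np.round(d,dec); rr=np.round(rr,dec)
            print([d.tolist(),rr.tolist(),w[2]],end=",\n")
            p=p+R.apply(d*.75); R=R*Ro.from_rotvec(rr*np.pi/4)
def st():
    o=manip.get_obs(); R=Ro.from_quat(o["ee_rot"]).as_matrix()
    print(round(float(o["clock"]),2),np.round(o["position"],4),"yaw",round(float(np.arctan2(R[1,0],R[0,0])),4),"tz",np.round(R[:,2],3),"F",np.round(o["ft_force"],2),"w",round(float(o["grip_width"]),3),"g",round(float(o["grasp_force"]),1)); return o
E
python3 - <<'E'
from h import *
import pickle
C=pickle.load(open("c0.pkl","rb"));s=C["scene"]
for a in[(284,414),(276,510)]: print(atz(s,(a[0]/1.5,a[1]/1.5),.01))
plan([([.44,-.335,.36],.38,1)],dec=3)
E
```

```text
[0.5263093  0.30966779 0.01      ]
[0.41258032 0.44043905 0.01      ]
to [ 0.44  -0.335  0.36 ] 8 rows
[[0.047, -0.025, -0.022], [-0.0, 0.0, -0.0], 1],
[[0.048, -0.025, -0.021], [-0.0, 0.0, -0.0], 1],
[[0.047, -0.025, -0.022], [-0.0, 0.0, -0.0], 1],
[[0.048, -0.025, -0.021], [-0.0, 0.0, -0.0], 1],
[[0.047, -0.025, -0.022], [-0.0, 0.0, -0.0], 1],
[[0.048, -0.025, -0.021], [-0.0, 0.0, -0.001], 1],
[[0.047, -0.026, -0.022], [-0.001, 0.0, -0.0], 1],
[[0.048, -0.025, -0.021], [-0.0, 0.0, -0.001], 1],
```

Call:
{"op": "move_arm", "data": {"motion": [[[0.0475, -0.025, -0.0215], [0, 0, 0], 1], [[0.0475, -0.025, -0.0215], [0, 0, 0], 1], [[0.0475, -0.025, -0.0215], [0, 0, 0], 1], [[0.0475, -0.025, -0.0215], [0, 0, 0], 1], [[0.0475, -0.025, -0.0215], [0, 0, 0], 1], [[0.0475, -0.025, -0.0215], [0, 0, 0], 1], [[0.0475, -0.025, -0.0215], [0, 0, 0], 1], [[0.0475, -0.025, -0.0215], [0, 0, 0], 1], [[0, 0, 0], [0, 0, 0], 1], [[0, 0, 0], [0, 0, 0], 1]]}}

```text
clock: 1.15
position: [0.441, -0.3353, 0.3603]
ee_rot: [0.982, 0.189, 0.0, 0.0]
ft_force: [0.2, -0.7, -0.4]
grip_width: 1.0
grasp_force: 0.0
```

```bash
python3 - <<'E'
from h import *
import pickle
c=shot("wrist"); st(); pickle.dump(c,open("w1.pkl","wb")); save(c,"pics/w1.png",None,1.5)
plan([([.47,.1,.33],1.4,1),([.442,.345,.24],2.27,1)],dec=3)
E
```

```text
1.2 [ 0.44   -0.3364  0.3598] yaw 0.3785 tz [-0.001 -0.    -1.   ] F [-0.12 -0.52  0.32] w 1.001 g 0.0
to [0.47 0.1  0.33] 10 rows
[[0.025, -0.053, 0.004], [-0.0, 0.0, -0.13], 1],
[[0.03, -0.05, 0.004], [-0.0, 0.0, -0.13], 1],
[[0.035, -0.046, 0.004], [-0.0, 0.0, -0.13], 1],
[[0.04, -0.042, 0.004], [-0.0, 0.0, -0.13], 1],
[[0.044, -0.038, 0.004], [-0.0, 0.0, -0.13], 1],
[[0.048, -0.034, 0.004], [-0.0, 0.0, -0.13], 1],
[[0.051, -0.028, 0.004], [-0.0, 0.0, -0.13], 1],
[[0.054, -0.023, 0.004], [-0.0, 0.0, -0.13], 1],
[[0.056, -0.018, 0.004], [-0.0, 0.0, -0.13], 1],
[[0.057, -0.012, 0.004], [-0.001, 0.0, -0.131], 1],
to [0.442 0.345 0.24 ] 6 rows
[[0.053, -0.015, 0.02], [-0.0, 0.0, -0.185], 1],
[[0.054, -0.008, 0.02], [-0.0, 0.0, -0.184], 1],
[[0.055, 0.0, 0.02], [-0.0, 0.0, -0.185], 1],
[[0.054, 0.008, 0.02], [-0.0, 0.0, -0.184], 1],
[[0.052, 0.016, 0.02], [-0.0, 0.0, -0.185], 1],
[[0.049, 0.024, 0.02], [-0.0, 0.0, -0.184], 1],
```

View pics/w1.png

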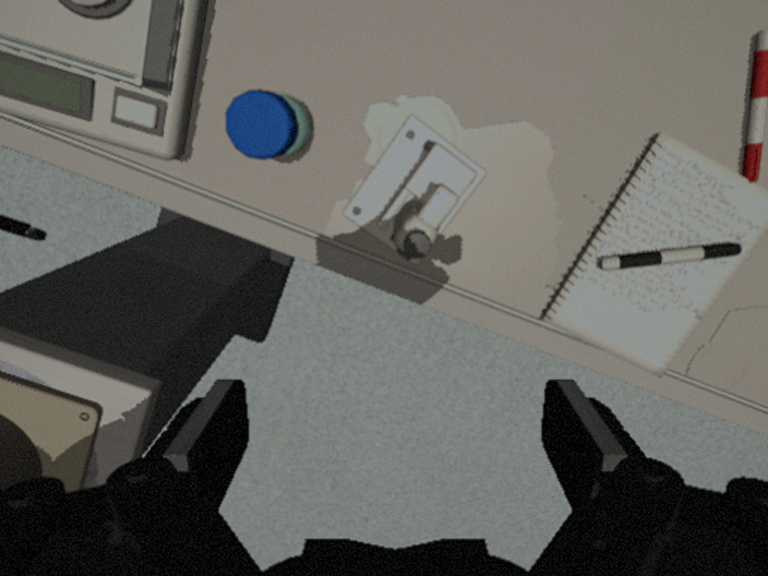

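```bash
python3 - <<'E'
from h import *
import pickle
c=pickle.load(open("w1.pkl","rb"))
g=lambda x,y,z:atz(c,(x/1.5,y/1.5),z)
a,b,d=g(411,115,.008),g(486,173,.008),g(344,214,.008)
print(a,b,d,np.linalg.norm(a-b),np.linalg.norm(a-d),np.arctan2(*(a-b)[1::-1]),np.arctan2(*(d-a)[1::-1]))
print("btn",g(417,241,.205)); print("bottle",g(262,124,.104))
# predicted hook for yaws
save(c,"pics/w1c.png",(210,60,340,200),5) if 0 else None
im=cv2.resize(c["pixels"][65:205,210:340,::-1],None,fx=5,fy=4.28); im=cv2.resize(c["pixels"][65:195,215:345,::-1],(600,600),interpolation=cv2.INTER_CUBIC); 
im=cv2.convertScaleAbs(im,alpha=1.8,beta=20);cv2.imwrite("pics/w1c.png",im)
E
```

```text
[ 0.52700289 -0.31788749  0.008     ] [ 0.50509491 -0.40450636  0.008     ] [ 0.4176694  -0.29185978  0.008     ] 0.08934645293153386 0.11238885437119055 1.323067663598691 2.907884719446355
btn [ 0.45650536 -0.34408852  0.205     ]
bottle [ 0.47681707 -0.21457761  0.104     ]
```

View pics/w1c.png

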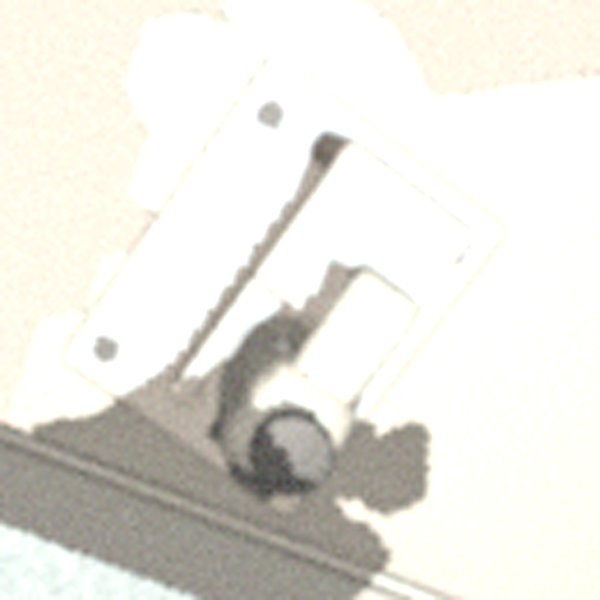

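Call:
{"op": "move_arm", "data": {"motion": [[[0.025, -0.053, 0.004], [0, 0, -0.13], 1], [[0.03, -0.05, 0.004], [0, 0, -0.13], 1], [[0.035, -0.046, 0.004], [0, 0, -0.13], 1], [[0.04, -0.042, 0.004], [0, 0, -0.13], 1], [[0.044, -0.038, 0.004], [0, 0, -0.13], 1], [[0.048, -0.034, 0.004], [0, 0, -0.13], 1], [[0.051, -0.028, 0.004], [0, 0, -0.13], 1], [[0.054, -0.023, 0.004], [0, 0, -0.13], 1], [[0.056, -0.018, 0.004], [0, 0, -0.13], 1], [[0.057, -0.012, 0.004], [0, 0, -0.13], 1]]}}

```text
clock: 2.2
position: [0.4702, 0.1007, 0.3297]
ee_rot: [0.765, 0.645, -0.0, 0.0]
ft_force: [0.3, -0.1, -0.6]
grip_width: 1.0
grasp_force: 0.0
```

Call:
{"op": "move_arm", "data": {"motion": [[[0.053, -0.015, 0.02], [0, 0, -0.185], 1], [[0.054, -0.008, 0.02], [0, 0, -0.185], 1], [[0.055, 0, 0.02], [0, 0, -0.185], 1], [[0.054, 0.008, 0.02], [0, 0, -0.185], 1], [[0.052, 0.016, 0.02], [0, 0, -0.185], 1], [[0.049, 0.024, 0.02], [0, 0, -0.185], 1], [[0, 0, 0], [0, 0, 0], 1], [[0, 0, 0], [0, 0, 0], 1]]}}

```text
clock: 3.0
position: [0.4428, 0.3446, 0.239]
ee_rot: [0.422, 0.907, -0.001, -0.001]
ft_force: [0.0, -0.8, 0.0]
grip_width: 0.997
grasp_force: 0.0
```

```bash
python3 - <<'E'
from h import *
import pickle
c=shot("wrist"); st(); pickle.dump(c,open("w2.pkl","wb"))
im=c["pixels"][:,:,::-1].copy()
for z,r,col in((0,.0195,(0,255,0)),(.057,.022,(0,0,255))):
    a=np.linspace(0,2*np.pi,60); X=np.c_[.452+r*np.cos(a),.3535+r*np.sin(a),0*a+z]
    for p in proj(c,X): cv2.circle(im,tuple(int(v) for v in p),0,col,-1)
cv2.imwrite("pics/w2.png",cv2.resize(im,None,fx=1.5,fy=1.5,interpolation=cv2.INTER_CUBIC))
E
```

```text
3.05 [0.4435 0.3438 0.2396] yaw 2.2687 tz [-0.001 -0.001 -1.   ] F [0.58 0.23 0.36] w 0.998 g 0.0
```

View pics/w2.png

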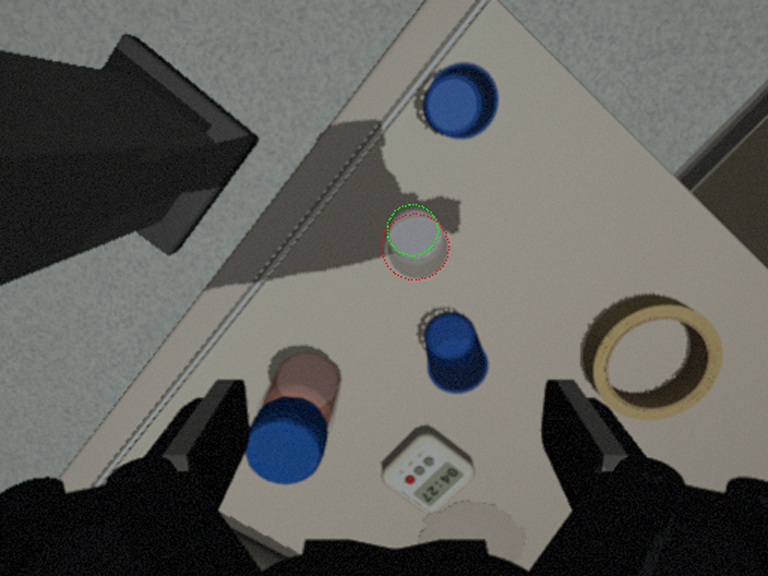

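The clear beaker stands at (416,240) between the two blue cups at (460,100) and (455,350). The overlay is within about 3 mm. I'll refine the fit numerically and also work out the direction of the pipette's hook.

```bash
cat >> h.py <<'E'
def ringfit(views,rings,x0,rng=.010,n=21):
    """maximise gradient magnitude normal to projected rings [(z,r,(dx,dy))]"""
    best=[]
    G=[]
    for c in views:
        g=cv2.GaussianBlur(cv2.cvtColor(c["pixels"],cv2.COLOR_RGB2GRAY).astype(np.float32),(0,0),.8)
        G.append(np.hypot(cv2.Sobel(g,cv2.CV_32F,1,0),cv2.Sobel(g,cv2.CV_32F,0,1)))
    a=np.linspace(0,2*np.pi,72)
    for dx in np.linspace(-rng,rng,n):
        for dy in np.linspace(-rng,rng,n):
            s=0
            for c,g in zip(views,G):
                for z,r in rings:
                    p=proj(c,np.c_[x0[0]+dx+r*np.cos(a),x0[1]+dy+r*np.sin(a),0*a+z]).astype(np.float32)
                    s+=np.minimum(cv2.remap(g,p[:,0],p[:,1],cv2.INTER_LINEAR),60).mean()
            best.append((float(s),round(x0[0]+dx,4),round(x0[1]+dy,4)))
    return sorted(best)[::-1][:4]
E
python3 - <<'E'
from h import *
import pickle
C=pickle.load(open("c0.pkl","rb"));w2=pickle.load(open("w2.pkl","rb"));w1=pickle.load(open("w1.pkl","rb"))
R=[(0,.0195),(.057,.022)]
for v in([w2],[C["scene"]],[C["top"]],[w2,C["scene"],C["top"]]): print(ringfit(v,R,(.452,.3535)))
print("pan",ringfit([C["scene"]],[(.054,.032)],(.533,-.037)),ringfit([C["top"]],[(.054,.032)],(.533,-.037)))
g=lambda x,y,z:atz(w1,(215+x*130/600,65+y*130/600),z)
print("btn",g(290,452,.205),"hook",g(280,335,.176),g(235,400,.176),"block",g(345,260,.114),g(345,260,.1))
E
```

```text
[(76.6328125, np.float64(0.453), np.float64(0.3525)), (76.08821105957031, np.float64(0.454), np.float64(0.3535)), (75.51698303222656, np.float64(0.454), np.float64(0.3525)), (74.86724853515625, np.float64(0.451), np.float64(0.3555))]
[(92.50065612792969, np.float64(0.453), np.float64(0.3545)), (92.33120727539062, np.float64(0.449), np.float64(0.3555)), (91.94810485839844, np.float64(0.449), np.float64(0.3545)), (91.92361450195312, np.float64(0.45), np.float64(0.3555))]
[(107.29841613769531, np.float64(0.448), np.float64(0.3545)), (106.85395050048828, np.float64(0.448), np.float64(0.3535)), (106.72669219970703, np.float64(0.448), np.float64(0.3555)), (106.61255645751953, np.float64(0.449), np.float64(0.3545))]
[(270.0362243652344, np.float64(0.451), np.float64(0.3555)), (269.3489990234375, np.float64(0.452), np.float64(0.3555)), (269.0216064453125, np.float64(0.452), np.float64(0.3545)), (267.653564453125, np.float64(0.451), np.float64(0.3545))]
pan [(51.69037628173828, np.float64(0.537), np.float64(-0.039)), (51.65496826171875, np.float64(0.538), np.float64(-0.038)), (51.594303131103516, np.float64(0.538), np.float64(-0.039)), (51.59333801269531, np.float64(0.537), np.float64(-0.038))] [(59.93241500854492, np.float64(0.543), np.float64(-0.041)), (59.78701400756836, np.float64(0.542), np.float64(-0.038)), (59.75645065307617, np.float64(0.543), np.float64(-0.038)), (59.75600814819336, np.float64(0.542), np.float64(-0.041))]
btn [ 0.45452255 -0.3447503   0.205     ] hook [ 0.47123048 -0.33686418  0.176     ] [ 0.45494213 -0.33325861  0.176     ] block [ 0.48629309 -0.35035342  0.114     ] [ 0.48533961 -0.35191878  0.1       ]
```

```bash
python3 - <<'E'
from h import *
plan([([.452,.354,.10],2.28,.7),([.452,.354,.024],2.28,.7,3)],dec=3)
print("carry");plan([([.452,.354,.21],2.28,-.2,5),([.50,.15,.25],1.66,-.2),([.533,-.037,.20],1.66,-.2)],start=([.452,.354,.024],2.28),dec=3)
E
```

```text
to [0.452 0.354 0.1  ] 4 rows
[[0.001, 0.004, 0.047], [-0.0, 0.0, -0.004], 0.7],
[[0.001, 0.005, 0.046], [-0.001, 0.0, -0.003], 0.7],
[[0.001, 0.004, 0.047], [-0.0, 0.0, -0.004], 0.7],
[[0.0, 0.005, 0.046], [-0.001, 0.0, -0.003], 0.7],
to [0.452 0.354 0.024] 3 rows
[[0.0, -0.0, 0.034], [0.0, 0.0, -0.0], 0.7],
[[0.0, -0.0, 0.034], [0.0, 0.0, -0.0], 0.7],
[[0.0, -0.0, 0.033], [0.0, 0.0, -0.0], 0.7],
carry
to [0.452 0.354 0.21 ] 5 rows
[[0.0, 0.0, -0.05], [0.0, 0.0, 0.0], -0.2],
[[0.0, 0.0, -0.049], [0.0, 0.0, 0.0], -0.2],
[[0.0, 0.0, -0.05], [0.0, 0.0, 0.0], -0.2],
[[0.0, 0.0, -0.049], [0.0, 0.0, 0.0], -0.2],
[[0.0, 0.0, -0.05], [0.0, 0.0, 0.0], -0.2],
to [0.5  0.15 0.25] 5 rows
[[-0.05, -0.026, -0.011], [0.0, 0.0, 0.158], -0.2],
[[-0.052, -0.019, -0.011], [0.0, 0.0, 0.158], -0.2],
[[-0.054, -0.013, -0.01], [0.0, 0.0, 0.158], -0.2],
[[-0.056, -0.006, -0.011], [0.0, 0.0, 0.158], -0.2],
[[-0.056, 0.001, -0.01], [0.0, 0.0, 0.157], -0.2],
to [ 0.533 -0.037  0.2  ] 5 rows
[[-0.05, 0.004, 0.013], [0.0, 0.0, 0.0], -0.2],
[[-0.051, 0.004, 0.013], [0.0, 0.0, 0.0], -0.2],
[[-0.05, 0.005, 0.013], [0.0, 0.0, 0.0], -0.2],
[[-0.051, 0.004, 0.014], [0.0, 0.0, 0.0], -0.2],
[[-0.05, 0.005, 0.013], [0.0, 0.0, 0.0], -0.2],
```

Call:
{"op": "move_arm", "data": {"motion": [[[0.001, 0.0045, 0.047], [0, 0, -0.0035], 0.7], [[0.001, 0.0045, 0.046], [-0.0005, 0, -0.0035], 0.7], [[0.001, 0.0045, 0.047], [0, 0, -0.0035], 0.7], [[0, 0.0045, 0.046], [-0.0005, 0, -0.0035], 0.7], [[0, 0, 0.034], [0, 0, 0], 0.7], [[0, 0, 0.034], [0, 0, 0], 0.7], [[0, 0, 0.02], [0, 0, 0], 0.7], [[0, 0, 0.013], [0, 0, 0], 0.7], [[0, 0, 0], [0, 0, 0], 0.7]]}}

```text
clock: 3.95
position: [0.452, 0.3548, 0.0246]
ee_rot: [0.417, 0.909, -0.0, 0.0]
ft_force: [0.2, 0.2, 0.3]
grip_width: 0.852
grasp_force: 0.0
```

Call:
{"op": "move_arm", "data": {"motion": [[[0, 0, 0], [0, 0, 0], 0.4], [[0, 0, 0], [0, 0, 0], 0.2], [[0, 0, 0], [0, 0, 0], -0.3], [[0, 0, 0], [0, 0, 0], -1], [[0, 0, 0], [0, 0, 0], -1], [[0, 0, 0], [0, 0, 0], -1], [[0, 0, 0], [0, 0, 0], -1], [[0, 0, 0], [0, 0, 0], -1]], "newtons": 20}}

```text
clock: 4.75
position: [0.4522, 0.3563, 0.0261]
ee_rot: [0.416, 0.909, 0.001, 0.001]
ft_force: [-0.9, -1.3, 6.8]
grip_width: 0.5
grasp_force: 19.8
```

Call:
{"op": "move_arm", "data": {"motion": [[[0, 0, -0.006], [0, 0, 0], -1], [[0, 0, -0.01], [0, 0, 0], -1], [[0, 0, -0.03], [0, 0, 0], -1], [[0, 0, -0.05], [0, 0, 0], -1], [[0, 0, -0.05], [0, 0, 0], -1], [[0, 0, -0.05], [0, 0, 0], -1], [[0, 0, -0.05], [0, 0, 0], -1], [[0, 0, 0], [0, 0, 0], -1]]}}

```text
clock: 5.55
position: [0.4527, 0.3578, 0.2153]
ee_rot: [0.416, 0.909, 0.004, 0.002]
ft_force: [-0.5, 0.9, -0.7]
grip_width: 0.496
grasp_force: 20.6
```

```bash
python3 - <<'E'
from h import *
import pickle
st();c=shot("wrist");s=shot("scene"); pickle.dump((c,s),open("w3.pkl","wb"))
x0=manip.get_obs()["position"];off=x0-np.array([.452,.354,.0245])
im=[]
for v,b in((c,None),(s,None)):
    p=v["pixels"][:,:,::-1].copy(); a=np.linspace(0,2*np.pi,90)
    for z,r,col in((0,.0195,(0,255,0)),(.057,.022,(0,0,255))):
        for q in proj(v,np.c_[x0[0]+r*np.cos(a),x0[1]+r*np.sin(a),0*a+z+x0[2]-.0245]): p[int(q[1]),int(q[0])]=col
    m=proj(v,x0)[0].astype(int); x,y=max(m[0]-65,0),min(max(m[1]-70,0),384-150)
    im.append(cv2.resize(p[y:y+150,x:x+130],(390,450),interpolation=cv2.INTER_CUBIC))
cv2.imwrite("pics/w3.png",cv2.convertScaleAbs(np.hstack(im),alpha=1.5))
E
```

```text
5.55 [0.4527 0.3578 0.2153] yaw 2.283 tz [ 0.007  0.005 -1.   ] F [-0.51  0.86 -0.67] w 0.496 g 20.6
```

View pics/w3.png

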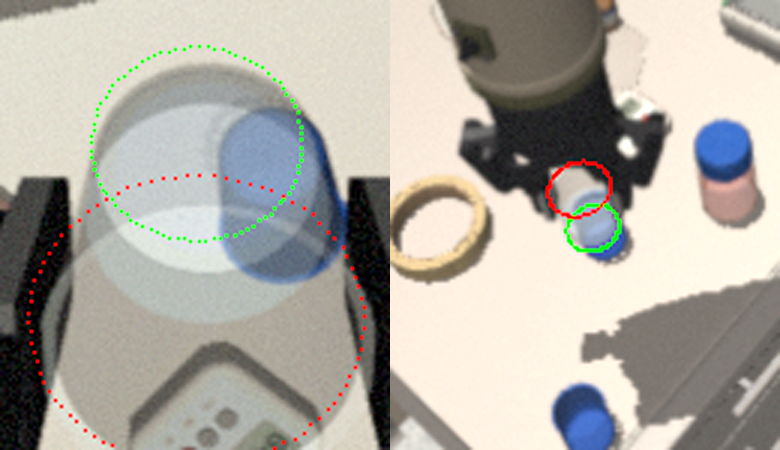

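```bash
python3 - <<'E'
from h import *
import pickle
c,s=pickle.load(open("w3.pkl","rb"));x0=np.array([.4527,.3578])
for z0 in(.182,.186,.190,.194):
  for nm,v in(("w",[c]),("s",[s]),("ws",[c,s])):
    b=ringfit(v,[(z0,.0195),(z0+.057,.022)],x0,.007,15)[0]; print(z0,nm,round(b[0],1),float(b[1]),float(b[2]))
plan([([.50,.15,.25],1.66,-1),([.533,-.037,.20],1.66,-1)],dec=3)
E
```

```text
0.182 w 78.0 0.4557 0.3538
0.182 s 98.0 0.4587 0.3558
0.182 ws 170.8 0.4557 0.3538
0.186 w 76.2 0.4537 0.3548
0.186 s 97.0 0.4567 0.3568
0.186 ws 168.9 0.4537 0.3548
0.19 w 76.8 0.4537 0.3558
0.19 s 96.3 0.4547 0.3578
0.19 ws 169.2 0.4537 0.3558
0.194 w 76.7 0.4527 0.3558
0.194 s 95.7 0.4527 0.3588
0.194 ws 168.4 0.4527 0.3558
to [0.5  0.15 0.25] 5 rows
[[-0.05, -0.026, -0.011], [0.001, -0.0, 0.159], -1],
[[-0.053, -0.02, -0.01], [0.001, 0.0, 0.158], -1],
[[-0.055, -0.013, -0.011], [0.0, 0.0, 0.159], -1],
[[-0.056, -0.006, -0.01], [0.001, 0.0, 0.158], -1],
[[-0.056, 0.001, -0.011], [0.0, 0.0, 0.159], -1],
to [ 0.533 -0.037  0.2  ] 5 rows
[[-0.05, 0.004, 0.013], [0.0, 0.0, -0.0], -1],
[[-0.051, 0.004, 0.013], [0.0, 0.0, -0.0], -1],
[[-0.05, 0.005, 0.014], [0.0, 0.0, -0.0], -1],
[[-0.051, 0.004, 0.013], [0.0, 0.0, -0.0], -1],
[[-0.05, 0.005, 0.014], [0.0, 0.0, -0.0], -1],
```

Call:
{"op": "move_arm", "data": {"motion": [[[-0.05, -0.026, -0.011], [0.001, 0, 0.159], -1], [[-0.053, -0.02, -0.01], [0.001, 0, 0.158], -1], [[-0.055, -0.013, -0.011], [0, 0, 0.159], -1], [[-0.056, -0.006, -0.01], [0.001, 0, 0.158], -1], [[-0.056, 0.001, -0.011], [0, 0, 0.159], -1], [[-0.05, 0.004, 0.013], [0, 0, 0], -1], [[-0.05, 0.004, 0.013], [0, 0, 0], -1], [[-0.05, 0.005, 0.014], [0, 0, 0], -1], [[-0.05, 0.004, 0.013], [0, 0, 0], -1], [[-0.048, 0.005, 0.014], [0, 0, 0], -1], [[0, 0, 0], [0, 0, 0], -1], [[0, 0, 0], [0, 0, 0], -1]]}}

```text
clock: 6.85
position: [0.5318, -0.0345, 0.1977]
ee_rot: [0.676, 0.737, -0.001, -0.002]
ft_force: [0.2, 0.6, -0.4]
grip_width: 0.497
grasp_force: 20.6
```

```bash
python3 - <<'E'
from h import *
import pickle
st();c=shot("wrist");s=shot("scene"); t=shot("top");pickle.dump((c,s,t),open("w4.pkl","wb"))
cs=[]
for v,b in((c,(130,100,390,384)),(s,(215,100,345,242))):
    cs.append(cv2.resize(v["pixels"][b[1]:b[3],b[0]:b[2],::-1],(400,437),interpolation=cv2.INTER_CUBIC))
cv2.imwrite("pics/w4.png",cv2.convertScaleAbs(np.hstack(cs),alpha=1.5))
E
```

```text
6.85 [ 0.5318 -0.0345  0.1977] yaw 1.658 tz [-0.004  0.    -1.   ] F [ 0.22  0.58 -0.37] w 0.497 g 20.6
```

View pics/w4.png

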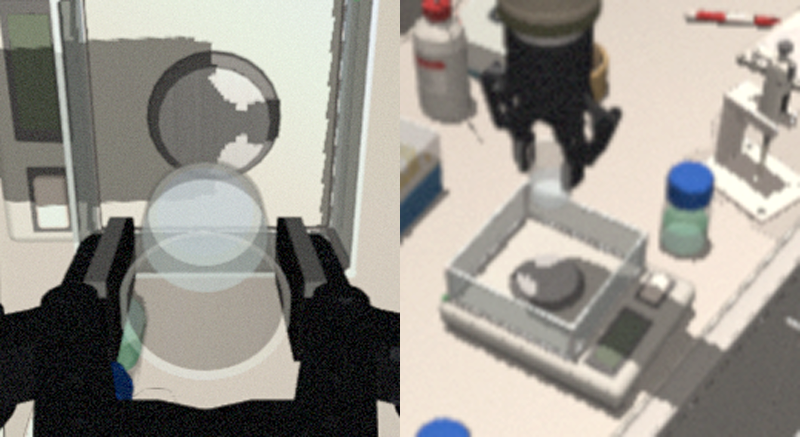

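```bash
python3 - <<'E'
from h import *
import pickle
c,s,t=pickle.load(open("w4.pkl","rb"))
W=lambda x,y:(130+x/1.5385,100+y/1.5387)
print("pan",atz(c,W(213,113),.054))
for z in(.222,.225,.228,.231): print("rim",z,atz(c,W(205,305),z),"r",np.linalg.norm(atz(c,W(121,305),z)-atz(c,W(289,305),z))/2)
for z in(.166,.169,.172,.175): print("foot",z,atz(c,W(206,227),z),"r",np.linalg.norm(atz(c,W(144,225),z)-atz(c,W(268,225),z))/2)
S=lambda x,y:(215+(x-400)/3.077,100+y/3.077)
print("pan s",atz(s,S(547,280),.054),"rim s",atz(s,S(542,150),.228))
E
```

```text
pan [ 0.53552606 -0.03187622  0.054     ]
rim 0.222 [ 0.53231341 -0.04103005  0.222     ] r 0.02234702943225873
rim 0.225 [ 0.53213889 -0.03891983  0.225     ] r 0.0217819835116337
rim 0.228 [ 0.53196436 -0.03680962  0.228     ] r 0.02121693759100867
rim 0.231 [ 0.53178984 -0.0346994   0.231     ] r 0.020651891670383695
foot 0.166 [ 0.53299587 -0.04668901  0.166     ] r 0.023047555491314285
foot 0.169 [ 0.53286559 -0.04515822  0.169     ] r 0.022651656294923318
foot 0.172 [ 0.5327353  -0.04362743  0.172     ] r 0.022255757098532294
foot 0.175 [ 0.53260501 -0.04209664  0.175     ] r 0.02185985790214138
pan s [ 0.53252254 -0.03384205  0.054     ] rim s [ 0.54014769 -0.03603697  0.228     ]
```

```bash
python3 - <<'E'
from h import *
plan([([.5345,-.0315,.14],1.66,-1,3),([.5345,-.0315,.092],1.66,-1,3)],dec=4)
E
```

```text
to [ 0.5345 -0.0315  0.14  ] 3 rows
[[0.0003, 0.001, 0.0262], [-0.0008, 0.0, 0.0007], -1],
[[0.0004, 0.001, 0.0262], [-0.0007, 0.0001, 0.0008], -1],
[[0.0003, 0.001, 0.0262], [-0.0008, 0.0, 0.0007], -1],
to [ 0.5345 -0.0315  0.092 ] 3 rows
[[0.0, -0.0, 0.0213], [0.0, 0.0, 0.0], -1],
[[0.0, -0.0, 0.0214], [0.0, 0.0, 0.0], -1],
[[0.0, -0.0, 0.0213], [0.0, 0.0, 0.0], -1],
```

Call:
{"op": "move_arm", "data": {"motion": [[[0.0006, 0.001, 0.0262], [-0.0008, 0, 0.0007], -1], [[0.0006, 0.001, 0.0262], [-0.0008, 0, 0.0007], -1], [[0.0006, 0.001, 0.0262], [-0.0008, 0, 0.0007], -1], [[0, 0, 0.021], [0, 0, 0], -1], [[0, 0, 0.021], [0, 0, 0], -1], [[0, 0, 0.015], [0, 0, 0], -1], [[0, 0, 0], [0, 0, 0], -1], [[0, 0, 0], [0, 0, 0], -1]]}}

```text
clock: 7.8
position: [0.535, -0.0321, 0.0978]
ee_rot: [0.675, 0.737, 0.0, 0.0]
ft_force: [-0.2, 0.2, -0.2]
grip_width: 0.496
grasp_force: 20.6
```

```bash
python3 - <<'E'
from h import *
st()
E
```

```text
7.8 [ 0.535  -0.0321  0.0978] yaw 1.6585 tz [ 0.001 -0.    -1.   ] F [-0.25  0.22 -0.21] w 0.496 g 20.6
```

Free of contact so far. I'll descend slowly to TCP z ≈ 0.081.

Call:
{"op": "move_arm", "data": {"motion": [[[0, 0, 0.005], [0, 0, 0], -1], [[0, 0, 0.005], [0, 0, 0], -1], [[0, 0, 0.003], [0, 0, 0], -1], [[0, 0, 0.003], [0, 0, 0], -1], [[0, 0, 0.003], [0, 0, 0], -1], [[0, 0, 0.002], [0, 0, 0], -1], [[0, 0, 0], [0, 0, 0], -1]]}}

```text
clock: 8.5
position: [0.5346, -0.0324, 0.0815]
ee_rot: [0.676, 0.737, -0.0, 0.0]
ft_force: [-0.8, 0.1, -0.7]
grip_width: 0.497
grasp_force: 20.6
```

Call:
{"op": "move_arm", "data": {"motion": [[[0, 0, 0.0015], [0, 0, 0], -1], [[0, 0, 0.0015], [0, 0, 0], -1], [[0, 0, 0], [0, 0, 0], -1], [[0, 0, 0], [0, 0, 0], -1]]}}

```text
clock: 8.9
position: [0.5349, -0.0324, 0.0795]
ee_rot: [0.676, 0.737, 0.0, 0.0]
ft_force: [0.5, 0.6, 0.7]
grip_width: 0.496
grasp_force: 20.7
```

Call:
{"op": "move_arm", "data": {"motion": [[[0, 0, 0.0015], [0, 0, 0], -1], [[0, 0, 0], [0, 0, 0], -1], [[0, 0, 0], [0, 0, 0], -1]]}}

```text
clock: 9.2
position: [0.5349, -0.0324, 0.0784]
ee_rot: [0.676, 0.737, 0.0, 0.0]
ft_force: [0.1, -0.3, 2.8]
grip_width: 0.496
grasp_force: 20.8
```

Call:
{"op": "move_arm", "data": {"motion": [[[0, 0, 0], [0, 0, 0], -1], [[0, 0, 0], [0, 0, 0], -1]]}}

```text
clock: 9.4
position: [0.5349, -0.0324, 0.0784]
ee_rot: [0.676, 0.737, 0.0, 0.0]
ft_force: [-0.3, -0.8, 2.9]
grip_width: 0.497
grasp_force: 20.8
```

Call:
{"op": "move_arm", "data": {"motion": [[[0, 0, -0.001], [0, 0, 0], -1], [[0, 0, 0], [0, 0, 0], 0.05], [[0, 0, 0], [0, 0, 0], 0.15], [[0, 0, 0], [0, 0, 0], 0.3], [[0, 0, 0], [0, 0, 0], 0.5], [[0, 0, 0], [0, 0, 0], 0.5]]}}

```text
clock: 10.0
position: [0.5347, -0.0324, 0.079]
ee_rot: [0.676, 0.737, -0.0, 0.0]
ft_force: [0.1, -0.5, -0.3]
grip_width: 0.751
grasp_force: 0.0
```

```bash
python3 - <<'E'
from h import *
st()
plan([([.5345,-.0315,.11],1.66,.5,3),([.5345,-.0315,.2],1.66,.5,3),([.438,-.098,.16],1.66,-1)],dec=4)
E
```

```text
10.0 [ 0.5347 -0.0324  0.079 ] yaw 1.6582 tz [ 0. -0. -1.] F [ 0.06 -0.53 -0.27] w 0.751 g 0.0
to [ 0.5345 -0.0315  0.11  ] 3 rows
[[0.0004, -0.0001, -0.0138], [0.0001, 0.0002, -0.0008], 0.5],
[[0.0004, -0.0, -0.0138], [0.0001, 0.0002, -0.0007], 0.5],
[[0.0004, -0.0001, -0.0137], [0.0002, 0.0003, -0.0008], 0.5],
to [ 0.5345 -0.0315  0.2   ] 3 rows
[[-0.0, 0.0, -0.04], [-0.0, -0.0, 0.0], 0.5],
[[-0.0, 0.0, -0.04], [-0.0, -0.0, 0.0], 0.5],
[[-0.0, 0.0, -0.04], [-0.0, -0.0, 0.0], 0.5],
to [ 0.438 -0.098  0.16 ] 3 rows
[[-0.0256, -0.0453, 0.0178], [-0.0, -0.0, 0.0], -1],
[[-0.0256, -0.0454, 0.0178], [-0.0, -0.0, 0.0], -1],
[[-0.0257, -0.0453, 0.0177], [-0.0, -0.0, 0.0], -1],
```

Call:
{"op": "move_arm", "data": {"motion": [[[0, 0, -0.005], [0, 0, 0], 0.5], [[0, 0, -0.014], [0, 0, 0], 0.5], [[0, 0, -0.03], [0, 0, 0], 0.5], [[0, 0, -0.04], [0, 0, 0], 0.5], [[0, 0, -0.04], [0, 0, 0], 0.5], [[0, 0, -0.04], [0, 0, 0], 0.5], [[0, 0, 0], [0, 0, 0], 0.5]]}}

```text
clock: 10.7
position: [0.5368, -0.032, 0.2109]
ee_rot: [0.675, 0.737, 0.002, 0.003]
ft_force: [-0.3, -0.3, 0.1]
grip_width: 0.751
grasp_force: 0.0
```

```bash
python3 - <<'E'
from h import *
import pickle
st();c=shot("wrist");s=shot("scene"); t=shot("top");pickle.dump((c,s,t),open("w5.pkl","wb"))
cs=[]
for v,b in((c,(130,20,390,304)),(s,(230,150,300,226))):
    cs.append(cv2.resize(v["pixels"][b[1]:b[3],b[0]:b[2],::-1],(390,426),interpolation=cv2.INTER_CUBIC))
cv2.imwrite("pics/w5.png",cv2.convertScaleAbs(np.hstack(cs),alpha=1.4))
for v in([c],[s],[t]): print(ringfit(v,[(.0535,.0195),(.1105,.022)],(.535,-.035),.01)[:2])
plan([([.438,-.098,.15],.09,-1)],dec=3)
E
```

```text
10.7 [ 0.5368 -0.032   0.2109] yaw 1.6584 tz [ 0.008 -0.002 -1.   ] F [-0.35 -0.34  0.12] w 0.751 g 0.0
[(95.34825134277344, np.float64(0.535), np.float64(-0.036)), (91.67579650878906, np.float64(0.535), np.float64(-0.035))]
[(106.75511169433594, np.float64(0.534), np.float64(-0.035)), (106.68778228759766, np.float64(0.535), np.float64(-0.036))]
[(115.01873016357422, np.float64(0.536), np.float64(-0.039)), (114.83251953125, np.float64(0.536), np.float64(-0.038))]
to [ 0.438 -0.098  0.15 ] 11 rows
[[-0.007, -0.012, 0.007], [0.0, 0.0, 0.182], -1],
[[-0.009, -0.011, 0.007], [0.0, 0.0, 0.181], -1],
[[-0.01, -0.01, 0.007], [0.0, 0.0, 0.182], -1],
[[-0.011, -0.008, 0.007], [0.0, 0.0, 0.181], -1],
[[-0.013, -0.007, 0.007], [0.0, -0.0, 0.182], -1],
[[-0.013, -0.005, 0.007], [0.0, -0.0, 0.181], -1],
[[-0.014, -0.003, 0.006], [0.0, -0.0, 0.182], -1],
[[-0.014, -0.001, 0.007], [0.0, -0.0, 0.181], -1],
[[-0.014, 0.001, 0.006], [0.0, -0.0, 0.182], -1],
[[-0.014, 0.003, 0.007], [0.001, -0.0, 0.181], -1],
[[-0.013, 0.005, 0.006], [-0.0, -0.0, 0.182], -1],
```

View pics/w5.png

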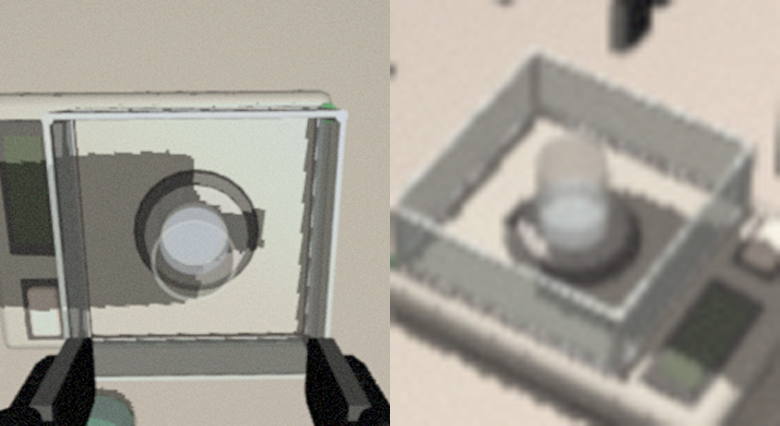

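The beaker stands upright near the pan's centre: pan at (197,230), beaker base at (195,237). The fit puts it at (0.535,-0.036). Next is the tare key.

Call:
{"op": "move_arm", "data": {"motion": [[[-0.007, -0.012, 0.007], [0, 0, 0.182], -1], [[-0.009, -0.011, 0.007], [0, 0, 0.181], -1], [[-0.01, -0.01, 0.007], [0, 0, 0.182], -1], [[-0.011, -0.008, 0.007], [0, 0, 0.181], -1], [[-0.013, -0.007, 0.007], [0, 0, 0.182], -1], [[-0.013, -0.005, 0.007], [0, 0, 0.181], -1], [[-0.014, -0.003, 0.006], [0, 0, 0.182], -1], [[-0.014, -0.001, 0.007], [0, 0, 0.181], -1], [[-0.014, 0.001, 0.006], [0, 0, 0.182], -1], [[-0.014, 0.003, 0.007], [0, 0, 0.181], -1], [[-0.013, 0.005, 0.006], [0, 0, 0.182], -1], [[0, 0, 0], [0, 0, 0], -1]]}}

```text
clock: 12.05
position: [0.4367, -0.0983, 0.1489]
ee_rot: [0.999, 0.043, -0.001, 0.0]
ft_force: [-0.8, 0.5, -0.7]
grip_width: 0.001
grasp_force: 0.0
```

```bash
python3 - <<'E'
from h import *
st(); plan([([.4385,-.098,.054],.09,-1,5)],dec=4)
E
```

```text
12.05 [ 0.4367 -0.0983  0.1489] yaw 0.086 tz [-0.003 -0.    -1.   ] F [-0.76  0.53 -0.71] w 0.001 g 0.0
to [ 0.4385 -0.098   0.054 ] 5 rows
[[0.0006, -0.0, 0.0253], [-0.0, 0.0006, -0.001], -1],
[[0.0005, -0.0001, 0.0253], [-0.0, 0.0007, -0.001], -1],
[[0.0005, -0.0, 0.0253], [-0.0, 0.0006, -0.001], -1],
[[0.0005, -0.0001, 0.0253], [-0.0, 0.0007, -0.001], -1],
[[0.0006, -0.0, 0.0253], [-0.0001, 0.0006, -0.0011], -1],
```

Call:
{"op": "move_arm", "data": {"motion": [[[0.0005, 0, 0.0253], [0, 0.0006, -0.001], -1], [[0.0005, 0, 0.0253], [0, 0.0006, -0.001], -1], [[0.0005, 0, 0.0253], [0, 0.0006, -0.001], -1], [[0.0005, 0, 0.0253], [0, 0.0006, -0.001], -1], [[0.0005, 0, 0.0253], [0, 0.0006, -0.001], -1], [[0, 0, 0.003], [0, 0, 0], -1], [[0, 0, 0.003], [0, 0, 0], -1], [[0, 0, 0.003], [0, 0, 0], -1], [[0, 0, 0.002], [0, 0, 0], -1], [[0, 0, 0], [0, 0, 0], -1], [[0, 0, 0], [0, 0, 0], -1]]}}

```text
clock: 13.15
position: [0.4411, -0.0975, 0.0478]
ee_rot: [0.999, 0.047, 0.002, 0.0]
ft_force: [0.8, 2.7, 2.7]
grip_width: 0.0
grasp_force: 1.4
```

Call:
{"op": "move_arm", "data": {"motion": [[[0, 0, 0.002], [0, 0, 0], -1], [[0, 0, 0.001], [0, 0, 0], -1], [[0, 0, 0], [0, 0, 0], -1], [[0, 0, 0], [0, 0, 0], -1]]}}

```text
clock: 13.55
position: [0.4411, -0.0975, 0.0458]
ee_rot: [0.999, 0.047, 0.002, 0.0]
ft_force: [-3.2, 2.3, 14.2]
grip_width: -0.0
grasp_force: 7.1
```

```bash
python3 - <<'E'
from h import *
plan([([.441,-.0975,.16],.09,-1,4),([.4555,-.344,.27],-.1,1)],dec=3)
E
```

```text
to [ 0.441  -0.0975  0.16  ] 4 rows
[[0.0, 0.0, -0.038], [0.0, -0.001, 0.001], -1],
[[0.0, 0.0, -0.038], [0.0, -0.001, 0.001], -1],
[[0.0, 0.0, -0.038], [0.001, -0.001, 0.001], -1],
[[0.0, 0.0, -0.038], [0.0, -0.002, 0.002], -1],
to [ 0.4555 -0.344   0.27  ] 7 rows
[[-0.001, 0.047, -0.021], [0.0, 0.0, 0.035], 1],
[[-0.0, 0.047, -0.021], [0.0, 0.0, 0.034], 1],
[[0.001, 0.047, -0.021], [0.0, 0.0, 0.035], 1],
[[0.002, 0.047, -0.021], [0.0, 0.0, 0.034], 1],
[[0.004, 0.047, -0.021], [0.0, 0.0, 0.035], 1],
[[0.005, 0.047, -0.021], [0.0, 0.0, 0.034], 1],
[[0.006, 0.046, -0.021], [0.0, 0.0, 0.035], 1],
```

Call:
{"op": "move_arm", "data": {"motion": [[[0, 0, -0.01], [0, 0, 0], -1], [[0, 0, -0.038], [0, -0.001, 0.001], -1], [[0, 0, -0.05], [0, -0.001, 0.001], -1], [[0, 0, -0.054], [0.001, -0.003, 0.003], -1], [[0, 0.047, -0.021], [0, 0, 0.035], 1], [[0, 0.047, -0.021], [0, 0, 0.034], 1], [[0.001, 0.047, -0.021], [0, 0, 0.035], 1], [[0.002, 0.047, -0.021], [0, 0, 0.034], 1], [[0.004, 0.047, -0.021], [0, 0, 0.035], 1], [[0.005, 0.047, -0.021], [0, 0, 0.034], 1], [[0.006, 0.046, -0.021], [0, 0, 0.035], 1], [[0, 0, 0], [0, 0, 0], 1]]}}

```text
clock: 14.75
position: [0.4546, -0.3493, 0.2704]
ee_rot: [0.999, -0.054, -0.0, 0.001]
ft_force: [-1.2, 0.8, 0.2]
grip_width: 0.999
grasp_force: 0.0
```

```bash
python3 - <<'E'
from h import *
import pickle
st();c=shot("wrist");s=shot("scene"); t=shot("top");pickle.dump((c,s,t),open("w6.pkl","wb"))
x=proj(c,[.456,-.344,.19])[0];print(x)
def crop(v,u,w,h):
    x0,y0=int(np.clip(u[0]-w/2,0,512-w)),int(np.clip(u[1]-h/2,0,384-h)); print(x0,y0)
    im=cv2.resize(v["pixels"][y0:y0+h,x0:x0+w,::-1],(400,600),interpolation=cv2.INTER_CUBIC)
    return cv2.convertScaleAbs(im,alpha=1.2)
L=crop(c,x,160,240); cv2.imwrite("pics/w6.png",np.hstack([L,crop(s,proj(s,[.46,-.344,.12])[0],60,90)]))
E
```

```text
14.75 [ 0.4546 -0.3493  0.2704] yaw -0.1079 tz [-0.001 -0.003 -1.   ] F [-1.23  0.75  0.19] w 0.999 g 0.0
[254.38186043 198.7486453 ]
174 78
304 89
```

View pics/w6.png

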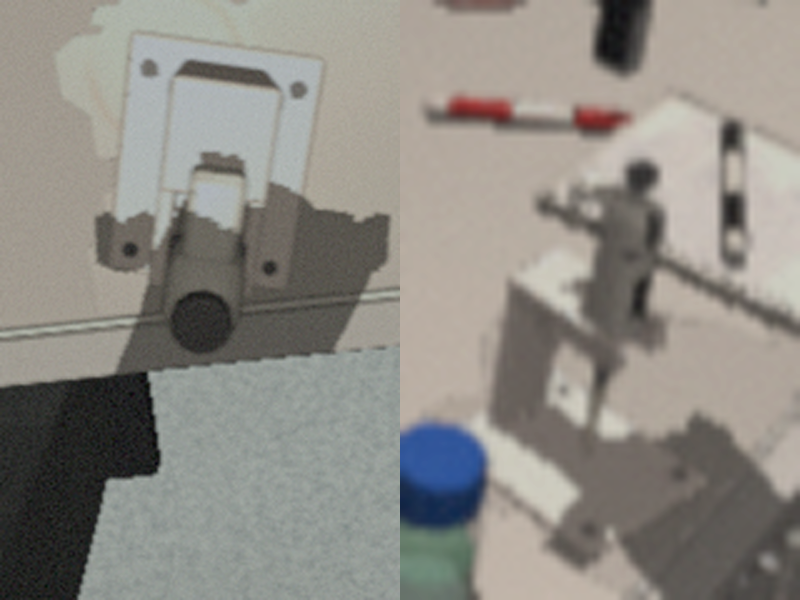

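Wrist crop: the button is at (202,320). The hook and white top run up to (218,170), along the stand's axis. The base corners are at (132,33), (325,60) and (296,287).

```bash
python3 - <<'E'
from h import *
import pickle
c,s,t=pickle.load(open("w6.pkl","rb"))
W=lambda x,y,z:atz(c,(174+x/2.5,78+y/2.5),z)
ang=lambda a,b:np.arctan2(*(b-a)[1::-1])
b=W(202,320,.205);print("btn",b,"r",np.linalg.norm(W(171,320,.205)-W(234,320,.205))/2)
h=W(218,172,.183);print("hook",h,np.linalg.norm(h-b),ang(b,h))
A,B,D=W(132,33,.008),W(325,60,.008),W(296,287,.008)
print("base",A,B,D,np.linalg.norm(A-B),np.linalg.norm(B-D),"yaw",ang(B,A)-np.pi/2,ang(D,B))
x=np.array([np.cos(-.24),np.sin(-.24),0]); 
print("mid far edge",(A+B)/2)
S=lambda x,y,z:atz(s,(304+(x-400)/6.667,89+y/6.667),z)
print("btn s",S(643,172,.205),"hook s",S(546,200,.17), "tip? s",S(596,428,.014))
print("ringfit",[ringfit([v],[(.205,.0105)],(.455,-.344),.006,13)[0] for v in(c,s,t)])
E
```

```text
btn [ 0.45605653 -0.34461018  0.205     ] r 0.008265801078866769
hook [ 0.49056466 -0.35258146  0.183     ] 0.041693553655159185 -0.22701511390535295
base [ 0.52757466 -0.31645716  0.008     ] [ 0.50600987 -0.40383683  0.008     ] [ 0.39700568 -0.38142906  0.008     ] 0.09000137513345347 0.11128351410695564 yaw -0.24195914616669034 -0.20274356153768172
mid far edge [ 0.51679227 -0.36014699  0.008     ]
btn s [ 0.45222851 -0.3426641   0.205     ] hook s [ 0.49835218 -0.33802403  0.17      ] tip? s [ 0.46024204 -0.36841986  0.014     ]
ringfit [(39.90658950805664, np.float64(0.454), np.float64(-0.346)), (60.0, np.float64(0.459), np.float64(-0.343)), (60.0, np.float64(0.461), np.float64(-0.338))]
```

```bash
python3 - <<'E'
from h import *
plan([([.4555,-.3447,.25],-.23,.4,2),([.4555,-.3447,.137],-.23,.4,5)],dec=4)
E
```

```text
to [ 0.4555 -0.3447  0.25  ] 2 rows
[[-0.0, 0.0011, 0.0124], [-0.0005, 0.0013, 0.0828], 0.4],
[[-0.0, 0.001, 0.0123], [-0.0005, 0.0014, 0.0828], 0.4],
to [ 0.4555 -0.3447  0.137 ] 5 rows
[[-0.0, 0.0, 0.0301], [0.0, -0.0, -0.0], 0.4],
[[-0.0, 0.0, 0.0301], [0.0, -0.0, -0.0], 0.4],
[[-0.0, 0.0, 0.0302], [0.0, -0.0, -0.0], 0.4],
[[-0.0, 0.0, 0.0301], [0.0, -0.0, -0.0], 0.4],
[[-0.0, 0.0, 0.0302], [0.0, -0.0, -0.0], 0.4],
```

Call:
{"op": "move_arm", "data": {"motion": [[[0, 0.001, 0.0124], [-0.0005, 0.0013, 0.0828], 0.4], [[0, 0.001, 0.0123], [-0.0005, 0.0013, 0.0828], 0.4], [[0, 0, 0], [0, 0, 0], 0.4], [[0, 0, 0], [0, 0, 0], 0.4], [[0, 0, 0], [0, 0, 0], 0.4]]}}

```text
clock: 15.4
position: [0.456, -0.3447, 0.2511]
ee_rot: [0.994, -0.114, 0.001, 0.001]
ft_force: [-0.1, -0.2, 0.7]
grip_width: 0.703
grasp_force: 0.0
```

```bash
python3 - <<'E'
from h import *
import pickle
st();c=shot("wrist");pickle.dump(c,open("w7.pkl","wb"))
# dark button blob near expected
g=cv2.cvtColor(c["pixels"],cv2.COLOR_RGB2GRAY);e=proj(c,[.4555,-.3447,.205])[0];print("exp",e)
r=int(np.linalg.norm(proj(c,[.4638,-.3447,.205])[0]-e));print("r",r)
y0,x0=int(e[1])-30,int(e[0])-30;w=cv2.GaussianBlur(g[y0:y0+60,x0:x0+60],(0,0),1)
for q in w[::4,::4]: print(*q)
m=(w<45).astype(np.uint8);n,l,sx,ce=cv2.connectedComponentsWithStats(m);print([(sx[i].tolist(),(ce[i]+[x0,y0]).round(1).tolist()) for i in range(1,n) if sx[i][4]>30])
st();plan([([.4555,-.3447,.137],-.23,.4,5)],dec=4)
E
```

```text
15.4 [ 0.456  -0.3447  0.2511] yaw -0.2281 tz [ 0.001 -0.001 -1.   ] F [-0.11 -0.17  0.71] w 0.703 g 0.0
exp [262.31350283 219.48205736]
r 12
111 142 115 87 58 70 85 85 84 85 79 60 76 83 79
147 144 89 85 65 78 83 84 84 84 80 71 76 83 88
133 126 77 82 70 81 86 87 87 86 83 78 70 77 74
134 119 76 76 73 82 86 87 88 88 83 77 71 74 67
134 105 72 66 73 81 81 69 64 79 82 76 65 77 74
133 99 70 67 73 68 32 34 34 29 53 75 60 67 73
120 75 68 68 71 32 39 40 40 39 34 64 65 73 73
121 70 65 65 63 39 39 40 39 39 39 52 69 72 73
99 73 73 71 59 40 40 39 40 39 40 48 73 73 73
79 72 72 73 72 39 39 39 37 39 38 64 72 74 76
72 72 73 73 72 63 38 38 38 40 66 98 113 125 128
72 72 72 72 71 79 94 89 96 116 132 131 126 131 128
66 60 47 36 29 125 125 132 130 127 128 130 129 126 129
29 29 25 27 24 113 127 130 128 127 127 129 129 129 128
28 25 27 27 24 69 132 130 127 127 130 128 128 128 128
[([18, 17, 26, 26, 530], [262.5, 218.6]), ([0, 47, 20, 13, 215], [241.4, 242.9])]
15.45 [ 0.456  -0.3449  0.2511] yaw -0.2287 tz [ 0.001 -0.001 -1.   ] F [ 0.43  0.29 -0.55] w 0.699 g 0.0
to [ 0.4555 -0.3447  0.137 ] 5 rows
[[-0.0002, -0.0001, 0.0304], [0.0002, -0.0004, 0.0003], 0.4],
[[-0.0002, -0.0, 0.0304], [0.0003, -0.0004, 0.0003], 0.4],
[[-0.0001, -0.0, 0.0304], [0.0002, -0.0004, 0.0004], 0.4],
[[-0.0002, -0.0001, 0.0305], [0.0003, -0.0003, 0.0003], 0.4],
[[-0.0001, -0.0, 0.0304], [0.0002, -0.0004, 0.0004], 0.4],
```

The button blob is within 1 px of where I predicted, so I'll descend and grip.

Call:
{"op": "move_arm", "data": {"motion": [[[-0.0002, 0, 0.0304], [0.0002, -0.0004, 0.0003], 0.4], [[-0.0002, 0, 0.0304], [0.0002, -0.0004, 0.0003], 0.4], [[-0.0001, 0, 0.0304], [0.0002, -0.0004, 0.0003], 0.4], [[-0.0001, 0, 0.0304], [0.0002, -0.0004, 0.0003], 0.4], [[0, 0, 0.02], [0, 0, 0], 0.4], [[0, 0, 0.0104], [0, 0, 0], 0.4], [[0, 0, 0], [0, 0, 0], 0.4], [[0, 0, 0], [0, 0, 0], 0.4]]}}

```text
clock: 16.25
position: [0.4558, -0.3454, 0.1375]
ee_rot: [0.993, -0.115, 0.0, 0.0]
ft_force: [-0.1, -0.2, 1.0]
grip_width: 0.697
grasp_force: 0.0
```

Call:
{"op": "move_arm", "data": {"motion": [[[0, 0, 0], [0, 0, 0], 0.1], [[0, 0, 0], [0, 0, 0], -0.2], [[0, 0, 0], [0, 0, 0], -0.4], [[0, 0, 0], [0, 0, 0], -1], [[0, 0, 0], [0, 0, 0], -1], [[0, 0, 0], [0, 0, 0], -1], [[0, 0, 0], [0, 0, 0], -1]], "newtons": 30}}

```text
clock: 16.95
position: [0.4555, -0.3453, 0.1371]
ee_rot: [0.993, -0.115, 0.0, 0.0]
ft_force: [-0.8, -0.6, 4.8]
grip_width: 0.273
grasp_force: 32.6
```

Call:
{"op": "move_arm", "data": {"motion": [[[0, 0, -0.006], [0, 0, 0], -1], [[0, 0, -0.01], [0, 0, 0], -1], [[0, 0, -0.02], [0, 0, 0], -1], [[0, 0, -0.027], [0, 0, 0], -1], [[0, 0, -0.03], [0, 0, 0], -1], [[0, 0, -0.03], [0, 0, 0], -1], [[0, 0, -0.03], [0, 0, 0], -1], [[0, 0, -0.03], [0, 0, 0], -1], [[0, 0, -0.03], [0, 0, 0], -1], [[0, 0, -0.01], [0, 0, 0], -1], [[0, 0, 0], [0, 0, 0], -1], [[0, 0, 0], [0, 0, 0], -1]]}}

```text
clock: 18.15
position: [0.4551, -0.345, 0.303]
ee_rot: [0.993, -0.115, -0.001, -0.0]
ft_force: [-0.4, -0.6, -1.9]
grip_width: 0.282
grasp_force: 31.8
```

```bash
python3 - <<'E'
from h import *
import pickle
st();v={n:shot(n) for n in("scene","top","wrist")};pickle.dump(v,open("w8.pkl","wb"))
o=st();p=o["position"]
for n in("scene","top"): print(n,"tip px",proj(v[n],[p[0],p[1],p[2]-.123])[0])
plan([([.50,-.20,.31],-.23,-1),([.535,-.036,.30],-.23,-1)],dec=3)
E
```

```text
18.15 [ 0.4551 -0.345   0.303 ] yaw -0.2314 tz [-0.001  0.001 -1.   ] F [-0.43 -0.58 -1.95] w 0.282 g 31.8
18.3 [ 0.455  -0.3449  0.3027] yaw -0.2314 tz [-0.002  0.001 -1.   ] F [-0.26  0.6  -0.51] w 0.275 g 31.8
scene tip px [338.78086289 120.47715632]
top tip px [353.86143116 146.05332489]
to [ 0.5  -0.2   0.31] 4 rows
[[0.004, -0.05, -0.002], [-0.0, 0.001, -0.0], -1],
[[0.003, -0.051, -0.003], [-0.0, 0.001, -0.001], -1],
[[0.004, -0.05, -0.002], [-0.0, 0.0, -0.0], -1],
[[0.003, -0.051, -0.003], [-0.001, 0.001, -0.001], -1],
to [ 0.535 -0.036  0.3  ] 4 rows
[[-0.001, -0.056, 0.003], [0.0, -0.0, 0.0], -1],
[[-0.001, -0.056, 0.004], [0.0, -0.0, 0.0], -1],
[[-0.001, -0.056, 0.003], [0.0, -0.0, 0.0], -1],
[[-0.001, -0.055, 0.004], [0.0, -0.0, 0.0], -1],
```

Call:
{"op": "move_arm", "data": {"motion": [[[0.002, -0.025, 0], [0, 0, 0], -1], [[0.002, -0.04, 0], [0, 0, 0], -1], [[0.0025, -0.04, 0], [0, 0.001, 0], -1], [[0.0025, -0.04, 0], [0, 0.001, 0], -1], [[0.0025, -0.04, 0], [0, 0, 0], -1], [[0.0025, -0.017, 0], [0, 0, 0], -1], [[0, -0.045, 0], [0, 0, 0], -1], [[-0.001, -0.045, 0], [0, 0, 0], -1], [[-0.001, -0.045, 0], [0, 0, 0], -1], [[-0.001, -0.045, 0], [0, 0, 0], -1], [[-0.001, -0.025, 0], [0, 0, 0], -1], [[0, -0.018, 0], [0, 0, 0], -1]]}}

```text
clock: 19.5
position: [0.5359, -0.0356, 0.3034]
ee_rot: [0.993, -0.115, 0.0, 0.0]
ft_force: [0.3, -0.4, -0.8]
grip_width: 0.279
grasp_force: 31.7
```

Call:
{"op": "move_arm", "data": {"motion": [[[0, 0, 0], [0, 0, 0], -1], [[0, 0, 0], [0, 0, 0], -1], [[0, 0, 0], [0, 0, 0], -1]]}}

```text
clock: 19.8
position: [0.5357, -0.0384, 0.3036]
ee_rot: [0.993, -0.117, 0.0, 0.0]
ft_force: [-0.0, 0.4, -1.9]
grip_width: 0.277
grasp_force: 31.7
```

```bash
python3 - <<'E'
from h import *
import pickle
v={n:shot(n) for n in("scene","top","wrist")};pickle.dump(v,open("w9.pkl","wb"))
o=st();p=o["position"]
for n in v: print(n,"tip px",proj(v[n],[p[0],p[1],p[2]-.123])[0],"rim",proj(v[n],[.535,-.036,.111])[0],"grip",proj(v[n],p)[0])
b=v["scene"]["pixels"];c0=pickle.load(open("w5.pkl","rb"))[1]["pixels"]
plan([([.535,-.036,.30],-.23,-1)],dec=4)
E
```

```text
19.95 [ 0.5357 -0.0377  0.3038] yaw -0.2329 tz [ 0.001 -0.001 -1.   ] F [ 0.45  0.06 -1.14] w 0.281 g 31.7
scene tip px [262.7379376  161.16581823] rim [262.57375322 177.97671967] grip [262.76056921 127.81034814]
top tip px [264.0641523  156.57821081] rim [263.4843225  165.88191363] grip [264.50269888 138.98758498]
wrist tip px [262.05022342 183.14972768] rim [260.75892219 164.99287989] grip [261.4916461  255.88180391]
to [ 0.535 -0.036  0.3  ] 1 rows
[[-0.0014, -0.002, 0.005], [0.0005, -0.0016, -0.0037], -1],
```

```bash
python3 - <<'E'
from h import *
import pickle
v=pickle.load(open("w9.pkl","rb"));C=pickle.load(open("c0.pkl","rb"))
for n,(x,y) in(("scene",(263,161)),("top",(264,157))):
    d=np.abs(v[n]["pixels"].astype(int)-C[n]["pixels"]).sum(2)[y-14:y+9,x-12:x+13]
    print(n,"x from",x-12,"y from",y-14)
    for r in d: print(*["%3d"%q for q in r])
w=cv2.cvtColor(v["wrist"]["pixels"],cv2.COLOR_RGB2GRAY)
print("wrist x from 244 step2, y from 150 step 3")
for r in w[150:225:3,240:288:2]: print(*["%3d"%q for q in r])
E
```

```text
scene x from 251 y from 147
 11  13  18  15  13  14   9  12  15  15   1 163 268 206  30  11  13  15  14  12   7  11  15  12  16
 13  14  10   9  14  13  11  14  15  15   0 137 222 167  26  13  10  13  12  15  12  12  13  18  10
 14  12  12  11  12   8  14  15  13  14   0 122 181 133  16   8  11  19  17  17  13  15   8  13  16
 14  19  16  15   8  17   4  14  19  18   5 115 169 137  15  10  17  14  12   9  16  12  14   5  14
 12  21  11  15  17  14  11  17  13   7   5 102 163 136  15   9  15  14  13  16  11  12  13   7  14
 16  18  15  16  18  16  17   9  13  13   6  91 160 122  16  15  13  17   9  14  15  16  16  12  14
 10  18  14  13  14  20  16  16  15  11   5  73 149 104  16  16  18  13  13  16  15  11  15  11  11
 11  13  11  18  10  15  11  18  14  17   5  77 145  96   7  12  12  14  16  16  14   8  15  12  12
  9  15  19  16  11  11  12  14  14  16   5  72 139  74   5  10  14  20  16  17  10  11  11  13   9
 11  18   4  12  13  13  14   9  19  12   8  58 133  68   4  12  13  12  19  13  18  15  16  13  14
 15  12  13  15   9  17   8  13  11  14   5  50 121  43   2  17  16  18 
[... 5295 characters left out ...]
  84  82  77  82  79  79  77
148 144 148 124  78  81  80  83  83  49  22  29  23  39  76  82  77  82  75  73  66  66  74  75
146 148 150 135  83  81  83  81  73  27  12  15  16  24  58  69  61  64  75  74  71  68  65  66
146 147 148 143  83  78  74  77  55  42  39  40  34  36  44  69  65  64  67  65  70  68  70  66
146  96  64  62  68  62  60  67  67  68  64  61  61  59  61  65  64  59  62  57  65  56  57  55
128  70  65  69  65  75  74  71  72  72  74  70  70  72  62  64  68  72  69  71  66  63  55  59
 92  68  70  71  72  71  72  72  71  74  78  72  73  75  69  74  71  75  76  74  69  68  64  74
 67  75  89  97  81  73  71  95  97  95 100  99 100  99  98 100  99  85  80  84 105  89  74  61
```

```bash
python3 - <<'E'
from h import *
import pickle
v=pickle.load(open("w9.pkl","rb"));c5,s5,t5=pickle.load(open("w5.pkl","rb"))
for nm,V in(("w9",[v["wrist"]]),("s9",[v["scene"]]),("t9",[v["top"]]),("w5",[c5]),("all",[v["wrist"],v["scene"],c5,v["top"]])):
  for rg in([(.1105,.022)],[(.0537,.0195),(.1107,.022)]):
    print(nm,len(rg),[(round(a,1),float(x),float(y)) for a,x,y in ringfit(V,rg,(.535,-.036),.006,25)[:3]])
a=np.linspace(0,2*np.pi,72);p=proj(v["wrist"],np.c_[.535+.022*np.cos(a),-.036+.022*np.sin(a),0*a+.1105]);print(p.min(0),p.max(0))
E
```

```text
w9 1 [(54.3, 0.5375, -0.0355), (54.0, 0.5385, -0.035), (53.9, 0.538, -0.035)]
w9 2 [(104.2, 0.5345, -0.0345), (103.5, 0.5345, -0.035), (102.5, 0.534, -0.035)]
s9 1 [(50.4, 0.534, -0.0335), (50.3, 0.534, -0.034), (50.2, 0.534, -0.0345)]
s9 2 [(101.3, 0.534, -0.0345), (101.3, 0.534, -0.035), (101.2, 0.534, -0.034)]
t9 1 [(54.4, 0.53, -0.0385), (54.3, 0.53, -0.038), (54.3, 0.5295, -0.038)]
t9 2 [(106.4, 0.538, -0.0345), (106.3, 0.538, -0.035), (106.3, 0.5385, -0.0345)]
w5 1 [(48.5, 0.5325, -0.03), (47.9, 0.535, -0.03), (47.8, 0.5355, -0.03)]
w5 2 [(96.0, 0.5345, -0.036), (95.6, 0.535, -0.036), (94.9, 0.5345, -0.0355)]
all 1 [(194.5, 0.5345, -0.035), (193.7, 0.5345, -0.0345), (193.6, 0.535, -0.035)]
all 2 [(400.9, 0.5345, -0.0355), (400.1, 0.5345, -0.036), (398.4, 0.5345, -0.035)]
[239.16523003 143.38080724] [282.35271015 185.57000997]
```

```bash
python3 - <<'E'
from h import *
st();plan([([.5345,-.0352,.275],-.23,-1,3),([.5345,-.0352,.244],-.23,-1,5)],dec=4)
E
```

```text
19.95 [ 0.5357 -0.0377  0.3038] yaw -0.2329 tz [ 0.001 -0.001 -1.   ] F [ 0.45  0.06 -1.14] w 0.281 g 31.7
to [ 0.5345 -0.0352  0.275 ] 3 rows
[[-0.0008, -0.001, 0.0128], [0.0002, -0.0005, -0.0012], -1],
[[-0.0008, -0.0009, 0.0128], [0.0001, -0.0005, -0.0013], -1],
[[-0.0007, -0.0009, 0.0127], [0.0002, -0.0006, -0.0012], -1],
to [ 0.5345 -0.0352  0.244 ] 5 rows
[[-0.0, -0.0, 0.0083], [-0.0, 0.0, -0.0], -1],
[[-0.0, -0.0, 0.0083], [-0.0, 0.0, -0.0], -1],
[[-0.0, -0.0, 0.0083], [-0.0, 0.0, -0.0], -1],
[[-0.0, -0.0, 0.0082], [-0.0, 0.0, -0.0], -1],
[[-0.0, -0.0, 0.0083], [-0.0, 0.0, -0.0], -1],
```

Call:
{"op": "move_arm", "data": {"motion": [[[-0.0008, -0.001, 0.0128], [0.0002, -0.0005, -0.0012], -1], [[-0.0008, -0.001, 0.0128], [0.0002, -0.0005, -0.0012], -1], [[-0.0008, -0.001, 0.0128], [0.0002, -0.0005, -0.0012], -1], [[0, 0, 0.008], [0, 0, 0], -1], [[0, 0, 0.008], [0, 0, 0], -1], [[0, 0, 0.008], [0, 0, 0], -1], [[0, 0, 0.006], [0, 0, 0], -1], [[0, 0, 0.005], [0, 0, 0], -1], [[0, 0, 0], [0, 0, 0], -1], [[0, 0, 0], [0, 0, 0], -1], [[0, 0, 0], [0, 0, 0], -1], [[0, 0, 0], [0, 0, 0], -1]]}}

```text
clock: 21.15
position: [0.5347, -0.034, 0.249]
ee_rot: [0.993, -0.114, 0.0, -0.0]
ft_force: [-1.1, 0.1, -0.6]
grip_width: 0.277
grasp_force: 31.7
```

```bash
python3 - <<'E'
from h import *
import pickle
v={n:shot(n) for n in("scene","top","wrist")};pickle.dump(v,open("w10.pkl","wb"))
o=st();p=o["position"];C=pickle.load(open("w9.pkl","rb"))
for n in v: print(n,"tip px",proj(v[n],[p[0],p[1],p[2]-.123])[0],"rim",proj(v[n],[.5345,-.0352,.1107])[0])
e=proj(v["scene"],[p[0],p[1],p[2]-.123])[0].astype(int);x,y=e
d=np.abs(v["scene"]["pixels"].astype(int)-C["scene"]["pixels"]).sum(2)[y-10:y+6,x-6:x+7];print(x-6,y-10)
for r in d: print(*["%3d"%q for q in r])
w=cv2.cvtColor(v["wrist"]["pixels"],cv2.COLOR_RGB2GRAY);x,y=proj(v["wrist"],[p[0],p[1],p[2]-.123])[0].astype(int);print("wrist",x-26,y-30)
for r in w[y-30:y+30:2,x-26:x+27:2]: print(*["%3d"%q for q in r])
E
```

```text
21.3 [ 0.5346 -0.034   0.2489] yaw -0.2286 tz [ 0.  0. -1.] F [ 0.79 -0.25 -1.27] w 0.277 g 31.7
scene tip px [262.27393033 175.04876763] rim [262.54439081 178.26518381]
top tip px [263.05107089 164.30402949] rim [263.3313874  166.11031119]
wrist tip px [262.51658912 182.97041016] rim [263.93201059 177.8824553 ]
256 165
  2   6   1   7   5  46  72  72  11   2   2   4   6
  7   7   1   3  14  51  72  61  17   7   3   2   2
  2   3   5   2   5  41  65  59  20   1   2   2   6
  1   1   3   3   2  35  63  63  16   5   3   2  10
  5   3   3   1   2  17  56  57  16   1   4   1   3
  2   4   3   3   3   7  49  50  13   2   3   4   4
  0   2   2   4   2   3  56  51  14   2   2   3   5
  1   4   1   2   2   5  41  37   7   5   2   2   5
  3   2   9   2   1   8  61  50  11  12   1   2   6
  3   6   2   3   1   0  70  64  18   2   3   2   5
  2   2   2   3   5   9  34  30  11   3   2   0   4
  4   8   3   5   2   2   4   2   3   4   1   5   2
  3   6   6   5   2   3   2   6   2   1   2   4   3
  3   4   4   1   2   3   3   2   4   4   1   3   1
  7   5   2   0   2   2   4   2   2   6   3   0   
[... 2607 characters left out ...]
  55  55  83  93 103 111 103  86  83  78  79  77  76
 74  77  78  80  79  80  81  81  82  88 101  65  56  65  56  50 100 110 103  88  77  78  78  77  80  82  81
115  81  80  76  81  80  75  82  80  77  78  66  62  46  50  70  75  73  79  79  80  77  78  80  78  79  81
143  81  81  80  80  79  75  77  78  81  69  50  21   8  26  34  76  77  78  75  77  79  81  79  80  81  79
146  98  76  74  81  82  69  77  78  80  72  26  22  24   8  25  69  82  76  79  78  77  75  77  80  74  81
144 127  74  82  78  80  80  75  80  79  69  20  34  26  25  18  39  80  78  78  80  83  79  77  78  79  78
146 143  81  79  81  73  77  69  75  73  59  35  37  37  39  34  43  69  72  72  74  72  76  78  80  75  81
```

The tip and rim both match their predictions. The tip is about 15 mm above the rim and 1 mm off in y, so this is the final trim.

Call:
{"op": "move_arm", "data": {"motion": [[[0.0001, 0.0007, 0.0025], [0, 0, 0], -1], [[0.0001, 0.0007, 0.0025], [0, 0, 0], -1], [[0, 0, 0.0015], [0, 0, 0], -1], [[0, 0, 0], [0, 0, 0], -1], [[0, 0, 0], [0, 0, 0], -1], [[0, 0, 0], [0, 0, 0], -1], [[0, 0, 0], [0, 0, 0], -1], [[0, 0, 0], [0, 0, 0], -1], [[0, 0, 0], [0, 0, 0], -1], [[0, 0, 0], [0, 0, 0], -1]]}}

```text
clock: 22.3
position: [0.5345, -0.0351, 0.2439]
ee_rot: [0.993, -0.114, 0.0, -0.0]
ft_force: [0.3, -0.1, -1.0]
grip_width: 0.277
grasp_force: 31.7
```

```bash
python3 - <<'E'
from h import *
st();v=shot("scene");o=st();p=o["position"];print(p-[.5345,-.0352,.1107+.123],np.abs(o["joint_velocities"]).max())
E
```

```text
22.3 [ 0.5345 -0.0351  0.2439] yaw -0.2285 tz [ 0.  0. -1.] F [ 0.32 -0.08 -1.04] w 0.277 g 31.7
22.35 [ 0.5345 -0.0351  0.2439] yaw -0.2286 tz [ 0.  0. -1.] F [-0.47  0.09 -1.61] w 0.274 g 31.7
[-3.07131118e-05  1.39255962e-04  1.01633466e-02] 0.00119925051366315
```

```bash
python3 -c "
from workcell import order
print(order.hand_in())"
```

```text
the job is handed in; nothing more can be done
None
```

I handed the job in at about 22 s: the beaker stands upright on the pan, I pressed the tare key to its stop, and the pipette is held upright and still, its tip centred about 10 mm above the beaker's rim by my measurements; the hand-in returned no verdict.

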